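Set a walnut blank and saw-guide square on the crosscut board

TASK

Get the walnut blank ready for its crosscut: first clear the pale offcut from the crosscut board into the grey tray. Then lay the blank flat on the board, flush along the fence and centred left to right, and take the guide square from its rest and lay its blade across the top of the blank, stock flush against the blank's near long face and the sawing edge in line with the kerf in the fence. Let go of everything, and leave the palm chisels and the round wooden disc where they are.

Things in the scene. Friction and masses are not known exactly. Their poses are not given: they have to be found in the camera images.
- crosscut_board: Pale plywood crosscut board, fixed on the table. Origin at table height; own x points from the open near side to the fence, y to the left along the fence, z up. Bed: x -90 to +70, y -130 to +130 mm, its top 12 mm above the table. The fence, a pale wooden strip, runs along the far edge: its near face is at x = +50 mm, it is 20 mm thick and its top is 18 mm above the bed (30 mm above the table).
- kerf (a point): The 3 mm saw kerf that cuts through the fence, continued over the bed as a thin dark line parallel to the board's x at y = -50 mm (on the right seen from the robot). This point lies in the kerf at the fence's near face, 30 mm above the table (board x +50, y -50 mm); axes as the board's.
- walnut_blank: Dark rough-sawn walnut blank, a loose bar 217 (own x) x 52.5 (y) x 40.6 mm (z), about 0.26 kg. Origin at the centre of its underside. It starts flat on the table; on the board either end may point left. When flush, its centre line lies 26 mm from the fence's near face; its upper part stands 23 mm above the fence.
- guide_square: Loose L-shaped saw-guide square, 0.25 kg: aluminium blade, black raised grip rib, blue stock. Origin at the inner corner: on the sawing edge (blade's right edge), at the stock's inner face and the blade's underside. x along the sawing edge away from the stock, y left across the blade, z up. Blade x 0 to 100, y 0 to 36, z 0 to 5 mm. In use its x points as the board's x. Mass centre near x 30, y 23 mm.
- square_grip (a point): Top centre of the square's black grip rib, at x 50, y 18, z 37 mm in the square's frame, axes as the square's. The rib stands on the blade, x 12 to 88, y 11 to 25, z 5 to 37 mm, made to be gripped across its 14 mm width.
- square_stock (a point): Centre of the blue stock's inner face, at x 0, y 40, z -9 mm in the square's frame, axes as the square's. The stock spans x -18 to 0, y 0 to 80, z -18 to +6 mm; this face hangs 18 mm below the blade and bears on the blank's near face.
- square_rest: Dark wooden rest block, fixed, 80 (x) x 60 (y) x 24 mm high, on which the square's blade lies at the start with the stock hanging over the block's -x side. Origin at the centre of its underside.
- offcut: Pale half-carved wooden offcut, loose, 58 (own x) x 31 (y) x 30 mm high, 28 g. Origin at the centre of its underside. It starts on the bed of the crosscut board; grasp across its 31 mm width.
- offcut_tray: Grey open tray, fixed, 140 (x) x 120 (y) mm outside, 28 mm high, walls 4 mm, floor 4 to 5 mm. Origin at the centre of its underside.
- palm_skew: Small palm chisel with a brown mushroom handle, 148 mm long, lying on the table; a bystander to be left alone. Origin under its middle.
- wood_disc: Round brown wooden disc, 64 mm across, 12 mm thick, lying on the table; a bystander to be left alone. Origin at the centre of its underside.

How it is judged:
By the outcome, as a careful person would: the job done as asked, in the order asked, and still so for the second after the job is handed in, with the robot touching nothing.
It also fails if it takes over 72 s, if anything falls off the work surface, if the arm or the gripper's body presses on something with over 40 N, if the wrist force passes 120 N, or if a joint passes its speed limit or range.

ROBOT

A 6-joint arm with a two-finger parallel gripper is mounted at the origin on a cart in front of the work surface, level with it; the furniture and walls round the work are solid. World frame = base frame: x ahead of the robot, y to its left, z up, the work surface at z = 0. Lengths are in m, angles in rad, forces in N, time in s.
With the tool pointing down it reaches from about 0.35 to 0.925 m from the base axis. Payload 6.4 kg.
Tool frame: the origin (TCP) lies between the finger pads; the fingertips stand 14 mm ahead of it and the grasp point (between the pads) lies 5 mm behind it; z points along the fingers, y is the line along which they close (so a half turn about z gives the same grasp; the last joint's range is limited). The gripper opens to 85 mm and grips with 20 to 120 N. Pads are 22 mm wide; open, the fingers measure 114 mm over their backs; the gripper's body (76 mm by 85 mm) begins 54 mm behind the grasp point. The pads swing forward as they close: fully open they stand 13 mm farther back than shut.
Start: joints at [-1.469, 0.245, 1.558, -0, 1.339, -0.174], TCP at [0.177, -0.625, 0.245] pointing down, gripper open.
Joint ranges: [-3.13, 3.13], [-1.02, 2.26], [0.13, 2.54], [-0.95, 4.09], [0.21, 2.88], [-2.74, 2.74]. Speed limits (rad/s): [2.57, 2.57, 3.14, 3.14, 3.14, 3.14].

INTERFACE

Orientations are given as a rotation vector (axis times angle).
In Python, from cell import read_state, capture, sign_off gives the robot as it stands.
- The arm moves only by the shell command python3 -m jog 'ROWS' [OPENING] [FORCE]. ROWS is JSON, a list of rows, each an object with "translation": the shift along the tool's x, y, z in mm, a list of three; "dr": the turn, a rotation vector about the tool's x, y, z in rad, a list of three. In form: [{"translation": [dx, dy, dz], "dr": [ax, ay, az]}, ...]. A call has 1 to 8 rows; each row is the pose to reach, as a shift and turn from the pose commanded when the call began, along the tool's axes at that moment; what a row does not reach only later rows make up. A row lasts 1/10 s, in which the tool goes at most 50 mm and 8.59 degrees, less where a joint would pass 70% of its speed; a pose out of reach is approached as far as the arm can. A call with a gripper value outside its range is refused whole. OPENING is the finger opening in mm, from 0 to 85.4, set as the call begins (- or left out, the last holds). The fingers move at their own pace and stop on an object; FORCE is the grip in N (left out, the last holds). Time passes only in rows, so rows that repeat a pose let the fingers close. It gives the time, the measured TCP pose, the force, the opening and the grip force at its end, in the units of the state.
- read_state(): the state, without advancing time (a new reading comes with each control period).
- capture(name): name is "side" or "top"; returns a dict with "color" (384x512x3 uint8, red, green, blue), "mtx" (3x3 intrinsics, pixels), "rvec" (rotation vector, rad) and "tvec" (3), from world to camera coordinates, as OpenCV has them. Camera axes: x right, y down, z forward; pixel columns grow to the right and rows downward; lengths in m; the calibration is good to about 2 mm. A picture is of the moment at which its call begins. There is no depth.
- sign_off(): hands the job in; it is judged then, once.
The state is a dict: "time_s": time; "joint_positions": joint angles; "joint_vel": joint speeds; "effort": joint torques, N m; "ee_pos": TCP position; "orientation": TCP orientation; "force": force on the tool from outside, world axes, zero at the start; "moment": the same for the moment, N m; "width": opening from 0.0 (shut) to 1.0 (fully open); "grip_force": force on a finger pad.
Only numpy, scipy, OpenCV 4.12 (cv2) and the standard library are available. Lean on these libraries where they do the work, as an engineer would, in place of code of your own. Each camera call takes 0.05 s, during which the arm holds its last target. There are 200 camera calls.

## Working session

There is one attempt and no reset: what is moved stays moved. The work goes in short steps, Python scripts to look and compute and a shell command to move; the robot and the scene stay as the last step left them, time stands still between calls to the robot, and variables do not carry over. Pictures are saved under pics/ and viewed, at most 10 in all, crops included, and the job is handed in when it is done.

```bash
ls; mkdir -p pics; python3 - <<'E'
from cell import read_state, capture
import cv2,pickle
s=read_state();print(s)
for n in("top","side"):
    c=capture(n);pickle.dump(c,open(f"{n}0.pkl","wb"))
    cv2.imwrite(f"pics/{n}0.png",cv2.resize(c["color"][:,:,::-1],(800,600),interpolation=cv2.INTER_CUBIC))
    print(c["mtx"],c["rvec"],c["tvec"])
E
```

```text
pics
{'time_s': 0.0, 'joint_positions': array([-1.46907911e+00,  2.45843842e-01,  1.55904316e+00,  1.19899501e-05,
        1.33870216e+00, -1.74113489e-01]), 'joint_vel': array([ 0.00015602, -0.00204768,  0.0001511 ,  0.00104359, -0.00016719,
        0.00115576]), 'effort': array([ 5.20551166e-04, -4.29511034e+01, -3.26126575e+01, -1.58238067e-04,
        5.44387673e-03,  5.53874173e-06]), 'ee_pos': array([ 0.17696901, -0.62487999,  0.24414559]), 'orientation': array([-3.10978717e+00, -4.31623089e-01, -1.31725622e-04]), 'force': array([ 0.1428938 ,  0.68780471, -0.51211473]), 'moment': array([ 0.00314529, -0.01514551, -0.03499775]), 'grip_force': 0.0, 'width': 0.9991365538913871}
[[390.61600395   0.         253.86977719]
 [  0.         390.61600395 192.77098644]
 [  0.           0.           1.        ]] [ 2.14763852 -2.10573945  0.21933651] [0.03131568 0.56434986 1.02462316]
[[363.75768257   0.         255.88027042]
 [  0.         363.75768257 188.44849957]
 [  0.           0.           1.        ]] [ 2.16737191 -0.29650521  0.13116121] [-0.52297922  0.17047929  0.84553737]
```

View pics/top0.png

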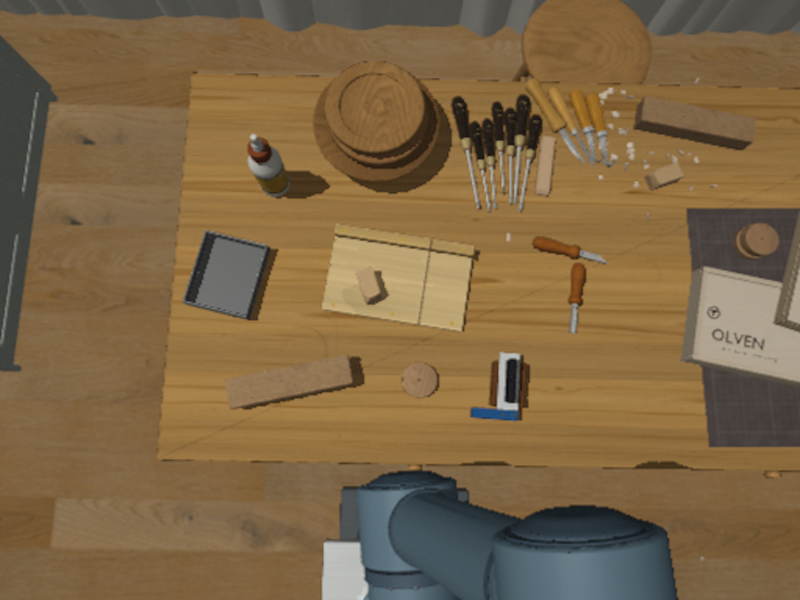

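View pics/side0.png

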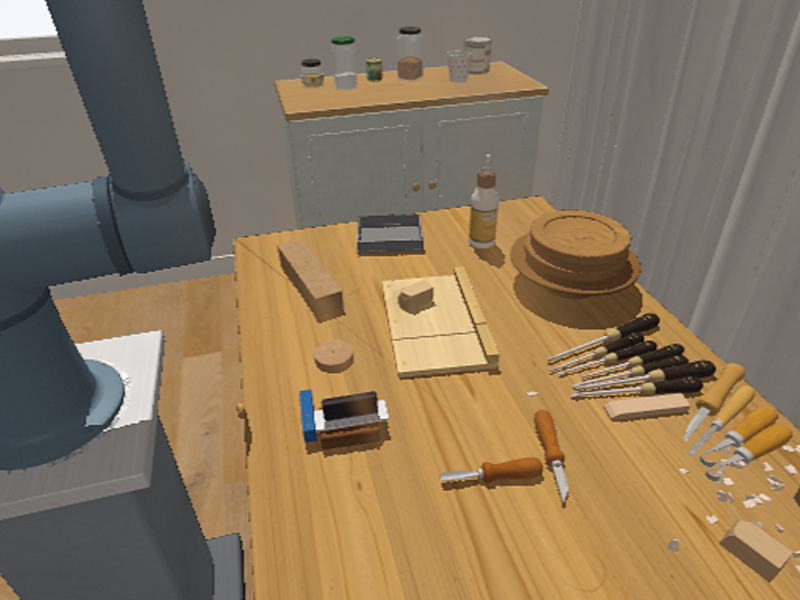

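The top view shows the board around (400,278), the offcut at (370,286), tray (228,275), blank (291,382) and square (505,385). The side view shows the same layout. I'll zoom in to get precise corners.

```bash
cat > h.py <<'E'
import numpy as np,cv2,pickle
from scipy.optimize import least_squares
from scipy.spatial.transform import Rotation as R
def proj(c,P): return cv2.projectPoints(np.float64(P).reshape(-1,3),c["rvec"],c["tvec"],c["mtx"],None)[0].reshape(-1,2)
def crop(c,x0,y0,w,h,k,fn):
    cv2.imwrite(fn,cv2.resize(c["color"][y0:y0+h,x0:x0+w,::-1],None,fx=k,fy=k,interpolation=cv2.INTER_CUBIC))
def ray(c,uv,z):
    "world point at height z under pixel"
    Rm=cv2.Rodrigues(c["rvec"])[0];o=-Rm.T@c["tvec"].ravel()
    d=Rm.T@np.linalg.inv(c["mtx"])@[*uv,1];return o+d*(z-o[2])/d[2]
def fit(obs,z,x0):
    "obs: list of (cam, local pts mm, px); returns x,y,yaw (m,rad)"
    def f(p):
        r=[]
        for c,L,px in obs:
            L=np.array(L)/1e3;co,s=np.cos(p[2]),np.sin(p[2])
            W=np.c_[p[0]+co*L[:,0]-s*L[:,1],p[1]+s*L[:,0]+co*L[:,1],z+L[:,2]]
            r.append((proj(c,W)-np.array(px)).ravel())
        return np.concatenate(r)
    s=least_squares(f,x0,x_scale=[.1,.1,1],loss="soft_l1");return s.x,f(s.x).reshape(-1,2)
E
python3 - <<'E'
from h import *
t=pickle.load(open("top0.pkl","rb"));s=pickle.load(open("side0.pkl","rb"))
crop(t,115,138,200,150,4,"pics/t1.png"); crop(t,195,138,150,140,4,"pics/t2.png")
crop(s,150,130,170,165,3.6,"pics/s1.png")
E
```

```text
(no output)
```

View pics/t1.png

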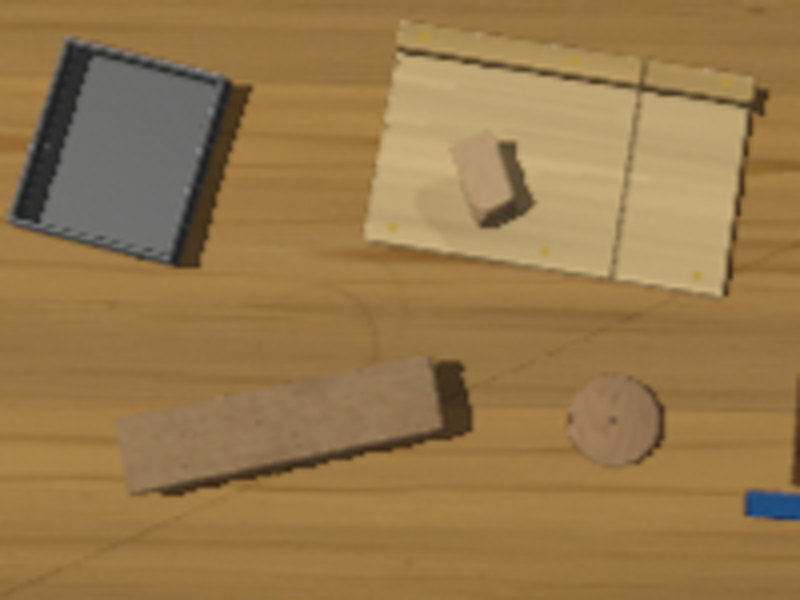

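View pics/t2.png

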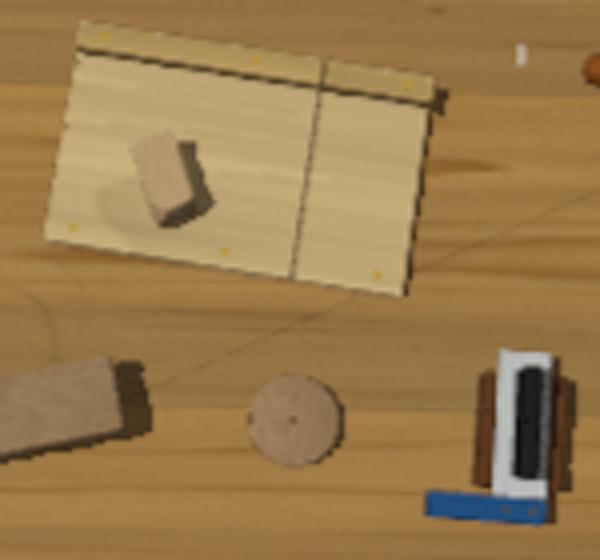

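View pics/s1.png

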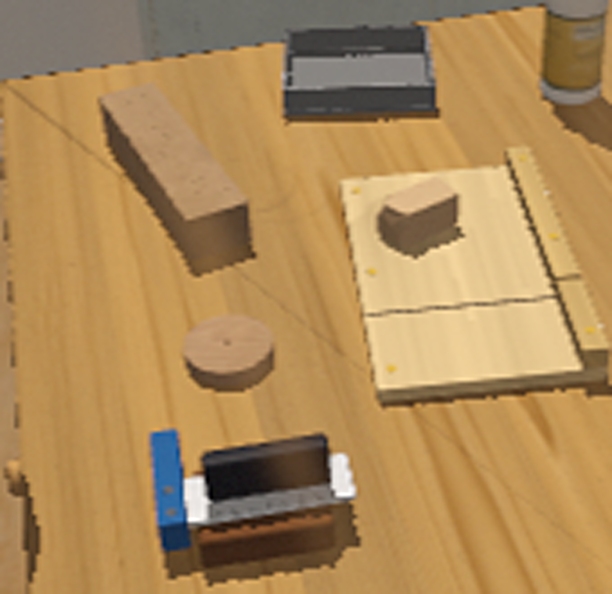

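The crops show the tray, board (kerf from (613,278) to (640,88) in t1), blank, offcut (t1 centre about (485,180)) and square with its stock to the left of the blade. Next I'll fit the poses.

```bash
cat > f0.py <<'E'
from h import *
t=pickle.load(open("top0.pkl","rb"));s=pickle.load(open("side0.pkl","rb"))
def N(a,k,o): return (np.array(a)+.5)/k-.5+np.array(o)
T1=lambda a:N(a,4,(115,138));T2=lambda a:N(a,4,(195,138));S1=lambda a:N(a,3.6,(150,130))
for c in(t,s): print("cam",-cv2.Rodrigues(c["rvec"])[0].T@c["tvec"].ravel())
def go(n,o,z,x0):
    p,r=fit(o,z,x0);print(n,p.round(4),np.degrees(p[2]).round(2),"\n",r.round(1).tolist());return p
g=lambda uv,z:[*ray(t,T1([uv])[0],z)[:2]]
go("board",[(t,[(-90,130,12),(-90,-130,12),(70,130,30),(70,-130,30),(-90,-50,12)],T1([(367,240),(726,296),(401,21),(754,77),(613,278)])),
 (s,[(-90,130,12),(-90,-130,12),(70,130,30),(50,130,30),(-90,-50,12)],S1([(341,181),(380,393),(527,148),(506,150),(366,315)]))],0,[*g((560,160),.01),-.1])
b=[(108.5,26.25,40.6),(108.5,-26.25,40.6),(-108.5,-26.25,40.6),(-108.5,26.25,40.6)]
go("blank",[(t,b,T1([(118,420),(130,492),(441,431),(430,357)])[[0,3,2,1]][[0,3,2,1]]),(s,b,S1([(151,86),(100,98),(187,221),(247,201)]))],0,[*g((280,425),.04),1.8])
q=[(70,60,28),(70,-60,28),(-70,-60,28),(-70,60,28)]
go("tray",[(t,q,T1([(68,39),(230,80),(178,265),(10,219)]))],0,[*g((122,150),.028),-.2])
q=[(29,15.5,30),(29,-15.5,30)]
go("offcut",[(t,q,T1([(450,148),(490,132)]))],.012,[*g((485,180),.03),.3])
print("offcut c",g((485,180),.03))
go("square",[(t,[(100,36,5),(100,0,5),(-18,80,6),(0,80,6),(-18,0,6)],T2([(502,350),(553,355),(426,514),(428,490),(545,524)])),
 (s,[(-18,0,6),(0,80,6),(100,0,5),(100,36,5)],S1([(167,550),(177,430),(355,495),(347,455)]))],.024,[.45,-.2,0])
E
python3 f0.py
```

```text
cam [0.35777796 0.0551205  1.11278062]
cam [ 0.36043514 -0.71135384  0.61771039]
board [ 0.6255  0.0372 -0.1329] -7.61 
 [[-0.2, 0.4], [0.1, 0.2], [0.2, 0.3], [1.1, -0.3], [0.6, 0.5], [-0.2, -0.8], [0.1, -0.8], [0.7, -1.1], [-0.0, -1.1], [0.1, -0.0]]
blank [0.4154 0.2277 1.4266] 81.74 
 [[-0.8, 6.3], [0.4, -30.8], [0.8, -2.6], [0.2, 35.2], [-4.2, -1.0], [26.3, -5.6], [2.3, -1.3], [-33.6, 5.8]]
tray [ 0.6133  0.3523 -0.2242] -12.85 
 [[0.5, -0.1], [0.1, -0.6], [-0.8, -0.1], [0.1, 1.2]]
offcut [0.596  0.0929 0.4141] 23.72 
 [[-0.1, 0.0], [0.1, -0.0]]
offcut c [np.float64(0.5965216752735312), np.float64(0.09370655164653274)]
square [ 0.3783 -0.1744 -0.0632] -3.62 
 [[0.2, 0.0], [0.3, -0.1], [1.1, 0.6], [0.9, -0.0], [0.5, 0.6], [-2.2, -6.9], [0.7, -1.2], [0.7, -0.3], [0.0, -1.0]]
```

```bash
sed -i 's/^go("blank".*/go("blank",[(t,b,T1([(130,492),(118,420),(430,357),(441,431)])),(s,b,S1([(100,98),(151,86),(247,201),(187,221)]))],0,[*g((280,425),.04),1.8])/' f0.py
sed -i 's/(-18,0,6),(0,80,6),(100,0,5),(100,36,5)\],S1(\[(167,550),/(0,80,6),(100,0,5),(100,36,5)],S1([/' f0.py
python3 f0.py | egrep -A1 "blank|square"
cat > go.py <<'E'
import sys,numpy as np
from scipy.spatial.transform import Rotation as R
from cell import read_state
s=read_state();r=R.from_rotvec(s["orientation"]);M=r.as_matrix();p=s["ee_pos"]
print("t",round(s["time_s"],2),"p",(p*1e3).round(1),"yaw",np.degrees(np.arctan2(M[1,0],M[0,0])).round(2),"F",s["force"].round(1),"w",round(s["width"]*85.4,1),"g",round(s["grip_force"],1))
def down(yaw): return R.from_euler("z",yaw,degrees=True)*R.from_rotvec([np.pi,0,0])
for a in sys.argv[1:]:  # x,y,z mm, yaw deg
    x,y,z,w=map(float,a.split(","))
    print("T",(M.T@(np.array([x,y,z])-p*1e3)).round(1).tolist(),"dr",(r.inv()*down(w)).as_rotvec().round(4).tolist())
E
python3 go.py 596,93,245,23 596,93,29,23
```

```text
blank [0.4201 0.2266 1.7907] 102.6 
 [[-0.2, 1.2], [-0.1, -0.0], [0.5, -0.1], [1.3, 0.2], [-0.4, -1.0], [1.1, -1.7], [0.7, -0.3], [-0.3, -0.5]]
--
square [ 0.3775 -0.1731 -0.0763] -4.37 
 [[0.2, 0.2], [0.3, 0.2], [0.5, 0.5], [0.5, -0.1], [-0.0, 0.8], [0.8, -1.6], [0.3, -0.2], [-0.2, -1.0]]
t 0.1 p [ 176.9 -625.   244.3] yaw 15.8 F [ 1.1  0.2 -0.5] w 85.5 g 0.0
T [598.7, -576.8, 0.5] dr [-0.0017, -0.0004, -0.1257]
T [598.7, -576.4, 216.5] dr [-0.0017, -0.0004, -0.1257]
```

```bash
python3 -m jog '[{"translation":[300,-288,0],"dr":[0,0,-0.126]},{"translation":[300,-288,0],"dr":[0,0,-0.126]},{"translation":[300,-288,0],"dr":[0,0,-0.126]},{"translation":[300,-288,0],"dr":[0,0,-0.126]},{"translation":[300,-288,0],"dr":[0,0,-0.126]},{"translation":[300,-288,0],"dr":[0,0,-0.126]},{"translation":[300,-288,0],"dr":[0,0,-0.126]},{"translation":[300,-288,0],"dr":[0,0,-0.126]}]' 85
python3 go.py 596,93,245,23 596,93,29,23
```

```text
time_s: 0.9
ee_pos: [0.3797, -0.2783, 0.245]
orientation: [-3.078, -0.626, -0.0]
force: [1.1, 0.7, -0.1]
width: 0.995
grip_force: 0.0
t 0.9 p [ 379.7 -278.3  245. ] yaw 22.99 F [ 1.1  0.7 -0.1] w 84.9 g 0.0
T [344.2, -257.3, 0.1] dr [-0.0002, -0.0, -0.0001]
T [344.2, -257.3, 216.1] dr [-0.0002, -0.0, -0.0001]
```

```bash
python3 -m jog '[{"translation":[344,-257,0],"dr":[0,0,0]},{"translation":[344,-257,0],"dr":[0,0,0]},{"translation":[344,-257,0],"dr":[0,0,0]},{"translation":[344,-257,0],"dr":[0,0,0]},{"translation":[344,-257,0],"dr":[0,0,0]},{"translation":[344,-257,0],"dr":[0,0,0]},{"translation":[344,-257,0],"dr":[0,0,0]},{"translation":[344,-257,0],"dr":[0,0,0]}]' 85
python3 -m jog '[{"translation":[0,0,0],"dr":[0,0,0]},{"translation":[0,0,0],"dr":[0,0,0]}]' 
python3 go.py 596,93,245,23 596,93,29,23
```

```text
time_s: 1.7
ee_pos: [0.581, 0.0675, 0.2449]
orientation: [3.078, 0.627, -0.001]
force: [0.2, -0.5, 0.4]
width: 0.999
grip_force: 0.0
time_s: 1.9
ee_pos: [0.5803, 0.0662, 0.2445]
orientation: [-3.078, -0.63, 0.003]
force: [-0.4, -0.5, 0.0]
width: 0.997
grip_force: 0.0
t 1.9 p [580.3  66.2 244.5] yaw 23.15 F [-0.4 -0.5  0. ] w 85.2 g 0.0
T [25.0, -18.4, -0.6] dr [-0.0004, 0.0016, 0.0025]
T [25.3, -18.3, 215.4] dr [-0.0004, 0.0016, 0.0025]
```

Descend, slow at the end, and close on the offcut.

```bash
python3 -m jog '[{"translation":[25,-18,0],"dr":[0,0,0.0]},{"translation":[25,-18,50],"dr":[0,0,0]},{"translation":[25,-18,100],"dr":[0,0,0]},{"translation":[25,-18,140],"dr":[0,0,0]},{"translation":[25,-18,170],"dr":[0,0,0]},{"translation":[25,-18,195],"dr":[0,0,0]},{"translation":[25,-18,212],"dr":[0,0,0]},{"translation":[25,-18,214],"dr":[0,0,0]}]'
python3 -m jog '[{"translation":[0,0,0],"dr":[0,0,0]},{"translation":[0,0,0],"dr":[0,0,0]},{"translation":[0,0,0],"dr":[0,0,0]},{"translation":[0,0,0],"dr":[0,0,0]},{"translation":[0,0,0],"dr":[0,0,0]},{"translation":[0,0,0],"dr":[0,0,0]}]' 0 40
python3 go.py 596,93,29,23 596,93,110,23 613,352,110,23 613,352,110,77
```

```text
time_s: 2.7
ee_pos: [0.5946, 0.0906, 0.0291]
orientation: [-3.078, -0.624, 0.007]
force: [0.4, 1.4, -0.3]
width: 0.998
grip_force: 0.0
time_s: 3.3
ee_pos: [0.5977, 0.0917, 0.0328]
orientation: [3.078, 0.627, 0.004]
force: [-0.7, 0.1, 5.7]
width: 0.353
grip_force: 40.7
t 3.3 p [597.7  91.7  32.8] yaw 23.03 F [-0.7  0.1  5.7] w 30.1 g 40.7
T [-1.0, -1.8, 3.8] dr [0.0011, -0.0023, 0.0005]
T [-0.8, -1.8, -77.2] dr [0.0011, -0.0023, 0.0005]
T [116.1, -233.5, -77.2] dr [0.0011, -0.0023, 0.0005]
T [116.1, -233.5, -77.2] dr [0.0021, -0.0016, -0.942]
```

```bash
python3 -m jog '[{"translation":[0,0,-30],"dr":[0,0,0]},{"translation":[0,0,-77],"dr":[0,0,0]},{"translation":[20,-40,-77],"dr":[0,0,0]},{"translation":[42,-85,-77],"dr":[0,0,0]},{"translation":[64,-129,-77],"dr":[0,0,0]},{"translation":[86,-173,-77],"dr":[0,0,0]},{"translation":[105,-212,-77],"dr":[0,0,0]},{"translation":[116,-233,-77],"dr":[0,0,0]}]'
python3 -m jog '[{"translation":[0,0,0],"dr":[0,0,0]},{"translation":[0,0,40],"dr":[0,0,0]},{"translation":[0,0,65],"dr":[0,0,0]},{"translation":[0,0,78],"dr":[0,0,0]},{"translation":[0,0,78],"dr":[0,0,0]}]'
python3 go.py 613,352,28,23 613,352,28,-13
```

```text
time_s: 4.1
ee_pos: [0.6113, 0.355, 0.1081]
orientation: [-3.077, -0.631, -0.0]
force: [-0.3, -0.4, -0.3]
width: 0.356
grip_force: 40.0
time_s: 4.6
ee_pos: [0.6106, 0.3501, 0.0277]
orientation: [3.078, 0.626, -0.008]
force: [0.0, 0.1, 0.0]
width: 0.357
grip_force: 40.0
t 4.6 p [610.6 350.1  27.7] yaw 22.98 F [0.  0.1 0. ] w 30.5 g 40.0
T [3.0, -0.8, -0.3] dr [-0.0001, 0.0049, -0.0004]
T [3.0, -0.8, -0.3] dr [0.0015, 0.0048, 0.6279]
```

```bash
python3 -m jog '[{"translation":[0,0,0],"dr":[0,0,0]},{"translation":[0,0,0],"dr":[0,0,0]},{"translation":[0,0,0],"dr":[0,0,0]},{"translation":[0,0,-30],"dr":[0,0,0]},{"translation":[0,0,-75],"dr":[0,0,0]},{"translation":[0,0,-110],"dr":[0,0,0]},{"translation":[0,0,-120],"dr":[0,0,0]},{"translation":[0,0,-120],"dr":[0,0,0]}]' 52
python3 go.py 420,227,148,102.6 420,227,39,102.6
```

```text
time_s: 5.4
ee_pos: [0.6136, 0.3521, 0.1537]
orientation: [-3.078, -0.627, -0.009]
force: [0.2, 0.2, -0.1]
width: 0.606
grip_force: 0.0
t 5.4 p [613.6 352.1 153.7] yaw 23.03 F [ 0.2  0.2 -0.1] w 51.8 g 0.0
T [-227.1, 39.4, 4.4] dr [0.0042, -0.0046, -1.3888]
T [-227.8, 39.3, 113.4] dr [0.0042, -0.0046, -1.3888]
```

```bash
python3 -m jog '[{"translation":[-227,39,0],"dr":[0,0,-1.389]},{"translation":[-227,39,0],"dr":[0,0,-1.389]},{"translation":[-227,39,0],"dr":[0,0,-1.389]},{"translation":[-227,39,0],"dr":[0,0,-1.389]},{"translation":[-227,39,0],"dr":[0,0,-1.389]},{"translation":[-227,39,0],"dr":[0,0,-1.389]},{"translation":[-227,39,0],"dr":[0,0,-1.389]},{"translation":[-227,39,0],"dr":[0,0,-1.389]}]' 85
python3 go.py 420,227,148,102.6 420,227,39,102.6
```

```text
time_s: 6.2
ee_pos: [0.4169, 0.2263, 0.1483]
orientation: [-2.179, -2.261, 0.005]
force: [0.3, 0.3, 0.3]
width: 0.99
grip_force: 0.0
t 6.2 p [416.9 226.3 148.3] yaw 92.12 F [0.3 0.3 0.3] w 84.6 g 0.0
T [0.6, 3.1, 0.3] dr [-0.0035, 0.0004, -0.183]
T [0.7, 3.5, 109.3] dr [-0.0035, 0.0004, -0.183]
```

```bash
python3 -m jog '[{"translation":[1,3,0],"dr":[0,0,-0.15]},{"translation":[1,3,0],"dr":[0,0,-0.183]},{"translation":[1,3,30],"dr":[0,0,-0.183]},{"translation":[1,3,60],"dr":[0,0,-0.183]},{"translation":[1,3,85],"dr":[0,0,-0.183]},{"translation":[1,3,102],"dr":[0,0,-0.183]},{"translation":[1,3,109],"dr":[0,0,-0.183]},{"translation":[1,3,109],"dr":[0,0,-0.183]}]' 85
python3 go.py 420,227,39,102.6
python3 -m jog '[{"translation":[0,0,0],"dr":[0,0,0]},{"translation":[0,0,0],"dr":[0,0,0]},{"translation":[0,0,0],"dr":[0,0,0]},{"translation":[0,0,0],"dr":[0,0,0]},{"translation":[0,0,0],"dr":[0,0,0]}]' 0 50
python3 go.py 420,227,39,102.6 420,227,100,102.6
```

```text
time_s: 7.0
ee_pos: [0.4197, 0.2274, 0.0394]
orientation: [-1.97, -2.444, 0.005]
force: [-0.2, -0.1, -0.2]
width: 0.998
grip_force: 0.0
t 7.0 p [419.7 227.4  39.4] yaw 102.26 F [-0.2 -0.1 -0.2] w 85.3 g 0.0
T [-0.5, 0.2, 0.4] dr [-0.0043, 0.0002, -0.006]
time_s: 7.5
ee_pos: [0.4222, 0.2282, 0.0426]
orientation: [1.971, 2.445, 0.002]
force: [-1.6, -0.9, 5.7]
width: 0.6
grip_force: 53.3
t 7.5 p [422.2 228.2  42.6] yaw 102.27 F [-1.6 -0.9  5.7] w 51.2 g 53.3
T [-0.7, -2.4, 3.6] dr [0.0017, -0.0001, -0.0058]
T [-0.7, -2.3, -57.4] dr [0.0017, -0.0001, -0.0058]
```

```bash
python3 - <<'E'
from h import *
from cell import capture
s=capture("side");crop(s,150,60,160,160,3.7,"pics/s2.png")
for z in (.0,.01,.0206,.03,.0406): print(z,[((proj(s,[[*p,z]])[0]-[150,60])*3.7).round().tolist() for p in((.4222-.026,.228-.006),(.4222+.026,.228+.006))])
E
```

```text
0.0 [[150.0, 455.0], [210.0, 437.0]]
0.01 [[148.0, 445.0], [209.0, 427.0]]
0.0206 [[147.0, 434.0], [208.0, 416.0]]
0.03 [[145.0, 424.0], [207.0, 407.0]]
0.0406 [[144.0, 413.0], [206.0, 396.0]]
```

View pics/s2.png

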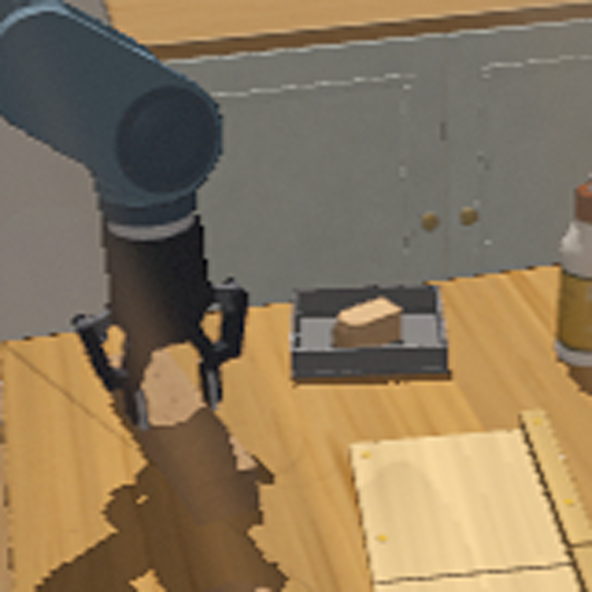

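The side view shows the offcut lying in the tray. The left fingertip is at about (140,427), which puts it near z≈28 mm, so the grip overlaps the blank by about 13 mm and stays clear of the fence height. Lifting now with more grip force.

```bash
python3 -m jog '[{"translation":[0,0,0],"dr":[0,0,0]},{"translation":[0,0,-15],"dr":[0,0,0]},{"translation":[0,0,-40],"dr":[0,0,0]},{"translation":[0,0,-70],"dr":[0,0,0]},{"translation":[0,0,-80],"dr":[0,0,0]},{"translation":[0,0,-80],"dr":[0,0,0]}]' 0 90
python3 go.py 635.5,37,122,82.4 635.5,37,60,82.4
```

```text
time_s: 8.15
ee_pos: [0.4224, 0.2282, 0.1226]
orientation: [1.97, 2.444, 0.005]
force: [0.9, -0.2, -2.9]
width: 0.579
grip_force: 95.2
t 8.15 p [422.4 228.2 122.6] yaw 102.26 F [ 0.9 -0.2 -2.9] w 49.4 g 95.2
T [-232.1, 167.6, 1.1] dr [0.0036, -0.0008, 0.3467]
T [-232.1, 167.4, 63.1] dr [0.0036, -0.0008, 0.3467]
```

```bash
python3 -m jog '[{"translation":[-30,22,0],"dr":[0,0,0.05]},{"translation":[-65,47,0],"dr":[0,0,0.12]},{"translation":[-102,74,0],"dr":[0,0,0.19]},{"translation":[-140,101,0],"dr":[0,0,0.26]},{"translation":[-178,128,0],"dr":[0,0,0.32]},{"translation":[-210,151,0],"dr":[0,0,0.347]},{"translation":[-227,163,0],"dr":[0,0,0.347]},{"translation":[-232,167,0],"dr":[0,0,0.347]}]'
python3 -m jog '[{"translation":[0,0,0],"dr":[0,0,0]},{"translation":[0,0,0],"dr":[0,0,0]}]'
python3 go.py 635.5,37,122,82.4 635.5,37,60,82.4
python3 - <<'E'
from h import *
from cell import capture
t=capture("top");s=capture("side");pickle.dump((t,s),open("p1.pkl","wb"))
a=t["color"][140:220,190:330,::-1];b=s["color"][120:260,190:330,::-1]
a=cv2.resize(a,None,fx=4,fy=4);b=cv2.resize(b,None,fx=2,fy=2)
im=np.zeros((600,560,3),np.uint8);im[:320]=a;im[320:600,:280]=b;cv2.imwrite("pics/m1.png",im)
E
```

```text
time_s: 8.95
ee_pos: [0.6341, 0.0348, 0.1187]
orientation: [-2.365, -2.065, 0.003]
force: [0.4, 0.7, -3.0]
width: 0.582
grip_force: 95.2
time_s: 9.15
ee_pos: [0.6324, 0.0376, 0.1198]
orientation: [-2.361, -2.068, 0.003]
force: [-0.1, 0.6, -3.2]
width: 0.581
grip_force: 95.2
t 9.15 p [632.4  37.6 119.8] yaw 82.43 F [-0.1  0.6 -3.2] w 49.6 g 95.2
T [-0.2, 3.2, -2.2] dr [-0.0031, -0.0002, 0.0004]
T [-0.2, 3.4, 59.8] dr [-0.0031, -0.0002, 0.0004]
```

View pics/m1.png

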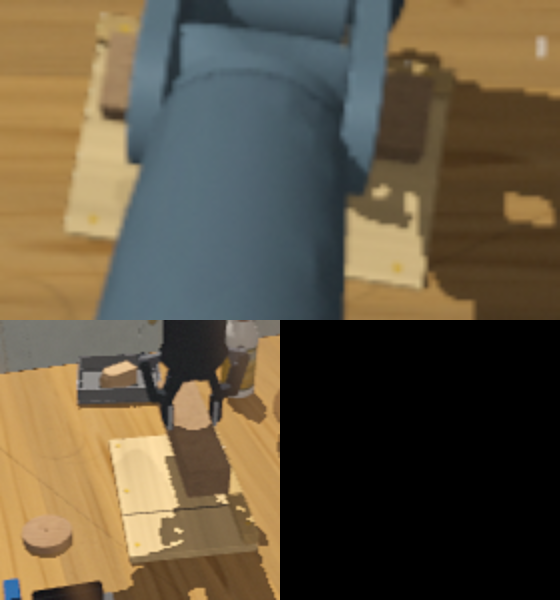

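The top view is mostly hidden by the arm, with blank ends showing at about (117,75) and (405,115). In the side view the blank hangs level over the board. Now lowering.

```bash
python3 -m jog '[{"translation":[0,0,20],"dr":[0,0,0]},{"translation":[0,2,45],"dr":[0,0,0]},{"translation":[0,3,58],"dr":[0,0,0]},{"translation":[0,3,62],"dr":[0,0,0]},{"translation":[0,3,64],"dr":[0,0,0]},{"translation":[0,3,65],"dr":[0,0,0]},{"translation":[0,3,65],"dr":[0,0,0]}]'
python3 go.py 649,35,54.6,82.4
```

```text
time_s: 9.95
ee_pos: [0.6375, 0.0362, 0.0573]
orientation: [2.363, 2.068, 0.002]
force: [-0.4, -0.1, -2.9]
width: 0.584
grip_force: 95.1
t 9.95 p [637.5  36.2  57.3] yaw 82.38 F [-0.4 -0.1 -2.9] w 49.8 g 95.1
T [0.3, 11.5, 2.8] dr [0.0017, -0.0, -0.0003]
```

```bash
python3 -m jog '[{"translation":[0,3,1],"dr":[0,0,0]},{"translation":[0,6,2],"dr":[0,0,0]},{"translation":[0,8,2],"dr":[0,0,0]},{"translation":[0,10,2],"dr":[0,0,0]},{"translation":[0,10,2],"dr":[0,0,0]},{"translation":[0,10,2],"dr":[0,0,0]}]'
python3 go.py 649,35,54.6,82.4
```

```text
time_s: 10.55
ee_pos: [0.6472, 0.0349, 0.055]
orientation: [2.364, 2.068, 0.001]
force: [-3.5, 0.3, 4.3]
width: 0.58
grip_force: 96.1
t 10.55 p [647.2  34.9  55. ] yaw 82.37 F [-3.5  0.3  4.3] w 49.6 g 96.1
T [0.3, 1.8, 0.4] dr [0.0007, -0.0001, -0.0004]
```

```bash
python3 -m jog '[{"translation":[0,1,0],"dr":[0,0,0]},{"translation":[0,2,0.5],"dr":[0,0,0]},{"translation":[0,3,0.5],"dr":[0,0,0]},{"translation":[0,3,0.5],"dr":[0,0,0]}]'
python3 go.py 649,35,54.6,82.4
```

```text
time_s: 10.95
ee_pos: [0.6477, 0.0349, 0.0551]
orientation: [-2.36, -2.065, 0.008]
force: [-16.2, 0.5, 16.5]
width: 0.583
grip_force: 97.4
t 10.95 p [647.7  34.9  55.1] yaw 82.38 F [-16.2   0.5  16.5] w 49.8 g 97.4
T [0.2, 1.3, 0.4] dr [-0.0072, 0.0003, -0.0004]
```

```bash
python3 -m jog '[{"translation":[0,-1,-0.5],"dr":[0,0,0]},{"translation":[0,-1,-0.5],"dr":[0,0,0]},{"translation":[0,-1,-0.5],"dr":[0,0,0]},{"translation":[0,-1,-0.5],"dr":[0,0,0]},{"translation":[0,-1,-15],"dr":[0,0,0]},{"translation":[0,-1,-50],"dr":[0,0,0]},{"translation":[0,-1,-90],"dr":[0,0,0]},{"translation":[0,-1,-100],"dr":[0,0,0]}]' 85
python3 go.py 416.8,-158.1,152,-4.4
```

```text
time_s: 11.75
ee_pos: [0.6521, 0.0343, 0.1608]
orientation: [2.358, 2.064, 0.011]
force: [0.5, 0.9, 1.3]
width: 0.993
grip_force: 0.0
t 11.75 p [652.1  34.3 160.8] yaw 82.38 F [0.5 0.9 1.3] w 84.8 g 0.0
T [-221.9, -207.8, 6.5] dr [0.0083, -0.0081, 1.5147]
```

```bash
python3 -m jog '[{"translation":[-222,-208,0],"dr":[0,0,1.514]},{"translation":[-222,-208,0],"dr":[0,0,1.514]},{"translation":[-222,-208,0],"dr":[0,0,1.514]},{"translation":[-222,-208,0],"dr":[0,0,1.514]},{"translation":[-222,-208,0],"dr":[0,0,1.514]},{"translation":[-222,-208,0],"dr":[0,0,1.514]},{"translation":[-222,-208,0],"dr":[0,0,1.514]},{"translation":[-222,-208,0],"dr":[0,0,1.514]}]' 85
python3 go.py 416.8,-158.1,152,-4.4 416.8,-158.1,52,-4.4
python3 - <<'E'
from h import *
from cell import capture
t=capture("top");s=capture("side");pickle.dump((t,s),open("p2.pkl","wb"))
a=t["color"][135:215,190:330,::-1];b=s["color"][150:250,230:330,::-1]
a=cv2.resize(a,None,fx=4.,fy=4.,interpolation=2);b=cv2.resize(b,None,fx=2.7,fy=2.7,interpolation=2)
im=np.zeros((600,560,3),np.uint8);im[:320]=a;im[320:590,:270]=b;cv2.imwrite("pics/m2.png",im)
E
```

```text
time_s: 12.55
ee_pos: [0.4121, -0.159, 0.1543]
orientation: [3.12, 0.357, 0.001]
force: [-0.1, 0.2, -0.2]
width: 0.994
grip_force: 0.0
t 12.55 p [ 412.1 -159.   154.3] yaw 13.07 F [-0.1  0.2 -0.2] w 84.9 g 0.0
T [4.8, 0.2, 2.3] dr [0.0007, -0.0008, 0.3048]
T [4.7, 0.1, 102.3] dr [0.0007, -0.0008, 0.3048]
```

View pics/m2.png

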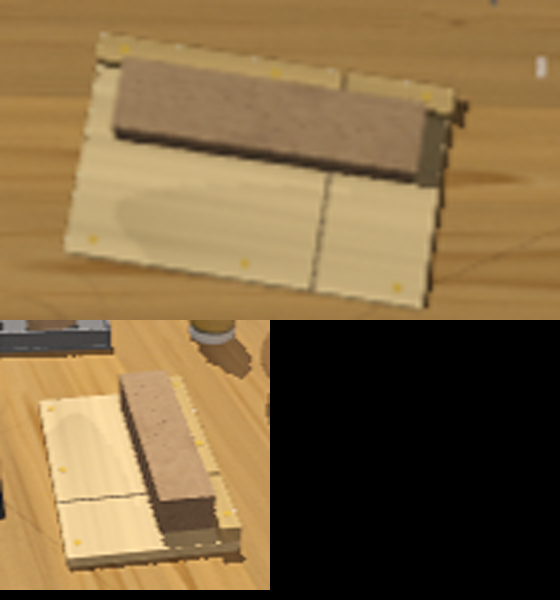

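Top view: the blank lies against the fence, with corners about (122,58), (116,128), (419,177) and (426,103). I'll fit its pose relative to the board.

```bash
cat > f2.py <<'E'
from h import *
t,s=pickle.load(open("p2.pkl","rb"))
N=lambda a:(np.array(a)+.5)/4-.5+np.array((190,135))
b,r=fit([(t,[(-90,130,12),(-90,-130,12),(70,130,30),(70,-130,30),(-90,-50,12)],N([(66,250),(424,306),(101,33),(454,89),(313,290)]))],0,[.625,.037,-.13]);print(b,np.degrees(b[2]),r.round(1).tolist())
k,r=fit([(t,[(26.25,108.5,40.6),(-26.25,108.5,40.6),(-26.25,-108.5,40.6),(26.25,-108.5,40.6)],N([(122,58),(116,128),(418,177),(425,103)]))],.012,[.65,.034,-.13]);print(k,np.degrees(k[2]),r.round(1).tolist())
d=k-b;c,q=np.cos(b[2]),np.sin(b[2]);print("rel",c*d[0]+q*d[1],-q*d[0]+c*d[1],np.degrees(d[2]))
cv=[ray(t,N([p])[0],.012) for p in((328,178),(313,290))];print(cv)
E
python3 f2.py
```

```text
[ 0.62673496  0.03856733 -0.13568816] -7.7743586658869885 [[-0.5, 0.4], [0.0, 0.4], [-0.1, -0.3], [0.6, -0.6], [0.0, 0.1]]
[ 0.64719132  0.03502326 -0.13334398] -7.640047132824537 [[0.3, -0.1], [-1.3, 0.2], [-0.0, -0.3], [0.7, 0.2]]
rel 0.020747749505731366 -0.0007443202717315315 0.13431153306245092
[array([ 0.61308933, -0.00870059,  0.012     ]), array([0.53094303, 0.0012208 , 0.012     ])]
```

The blank may be up to about 3 mm short of the fence, although pixel error could explain that. I'll square it up by pushing with both open fingers.

```bash
python3 go.py 566,46,154,-7.7; python3 -m jog '[{"translation":[196,-165,0],"dr":[0,0,0.1]},{"translation":[196,-165,0],"dr":[0,0,0.2]},{"translation":[196,-165,0],"dr":[0,0,0.363]},{"translation":[196,-165,0],"dr":[0,0,0.363]},{"translation":[196,-165,0],"dr":[0,0,0.363]},{"translation":[196,-165,0],"dr":[0,0,0.363]},{"translation":[196,-165,0],"dr":[0,0,0.363]},{"translation":[196,-165,0],"dr":[0,0,0.363]}]' 85
python3 go.py 566,46,154,-7.7  566,46,36,-7.7
```

```text
t 12.65 p [ 412.9 -158.3  154.3] yaw 13.57 F [ 0.2  0.1 -0.2] w 85.4 g 0.0
T [196.7, -162.6, 0.3] dr [0.0006, -0.0008, 0.3713]
time_s: 13.45
ee_pos: [0.5642, 0.0485, 0.1535]
orientation: [3.135, -0.194, -0.002]
force: [-0.2, -0.6, -0.7]
width: 0.992
grip_force: 0.0
t 13.45 p [564.2  48.5 153.5] yaw -7.07 F [-0.2 -0.6 -0.7] w 84.7 g 0.0
T [2.1, 2.2, -0.5] dr [0.0005, 0.001, 0.0111]
T [2.2, 2.2, 117.5] dr [0.0005, 0.001, 0.0111]
```

```bash
python3 -m jog '[{"translation":[2,2,40],"dr":[0,0,0.011]},{"translation":[2,2,80],"dr":[0,0,0.011]},{"translation":[2,2,105],"dr":[0,0,0.011]},{"translation":[10,2,117],"dr":[0,0,0.011]},{"translation":[25,2,117],"dr":[0,0,0.011]},{"translation":[37,2,117],"dr":[0,0,0.011]},{"translation":[42,2,117],"dr":[0,0,0.011]},{"translation":[42,2,117],"dr":[0,0,0.011]}]' 85
python3 go.py 612.6,39.8,36,-7.7
```

```text
time_s: 14.25
ee_pos: [0.6063, 0.0403, 0.0372]
orientation: [3.134, -0.216, 0.001]
force: [-1.6, 0.1, -0.1]
width: 0.993
grip_force: 0.0
t 14.25 p [606.3  40.3  37.2] yaw -7.87 F [-1.6  0.1 -0.1] w 84.8 g 0.0
T [6.3, -0.4, 1.2] dr [0.0001, -0.0004, -0.0029]
```

```bash
python3 -m jog '[{"translation":[2,0,0],"dr":[0,0,0]},{"translation":[4,0,0],"dr":[0,0,0]},{"translation":[5,0,0],"dr":[0,0,0]},{"translation":[5,0,0],"dr":[0,0,0]}]' 
python3 go.py 612.6,39.8,36,-7.7
```

```text
time_s: 14.65
ee_pos: [0.611, 0.0409, 0.0368]
orientation: [3.134, -0.213, -0.0]
force: [-1.2, 0.9, -0.0]
width: 0.998
grip_force: 0.2
t 14.65 p [611.   40.9  36.8] yaw -7.79 F [-1.2  0.9 -0. ] w 85.2 g 0.2
T [1.8, 0.9, 0.8] dr [0.0001, 0.0003, -0.0015]
```

```bash
for i in 1 2; do python3 -m jog '[{"translation":[1,0,0],"dr":[0,0,0]},{"translation":[2,0,0],"dr":[0,0,0]},{"translation":[2,0,0],"dr":[0,0,0]}]' | egrep "ee_pos|^force"; done
python3 go.py 612.6,39.8,36,-7.7
```

```text
ee_pos: [0.6116, 0.041, 0.0366]
force: [-7.6, 1.6, 6.7]
ee_pos: [0.6118, 0.0411, 0.0366]
force: [-16.1, 2.2, 14.3]
t 15.25 p [611.8  41.1  36.6] yaw -7.86 F [-16.1   2.2  14.3] w 85.0 g 7.9
T [1.0, 1.2, 0.6] dr [0.0002, 0.0097, -0.0028]
```

```bash
python3 -m jog '[{"translation":[-8,0,0],"dr":[0,0,0]},{"translation":[-40,0,-10],"dr":[0,0,0]},{"translation":[-60,20,-50],"dr":[0,0,0]},{"translation":[-90,60,-80],"dr":[0,0,0]},{"translation":[-120,100,-90],"dr":[0,0,0]},{"translation":[-150,140,-90],"dr":[0,0,0]},{"translation":[-160,165,-90],"dr":[0,0,0.05]},{"translation":[-160,165,-90],"dr":[0,0,-0.05]}]' 85
python3 go.py 416.8,-158.1,125,-4.4
python3 - <<'E'
from cell import capture
import pickle
pickle.dump((capture("top"),capture("side")),open("p3.pkl","wb"))
E
```

```text
time_s: 16.05
ee_pos: [0.4327, -0.104, 0.1271]
orientation: [3.137, -0.14, 0.003]
force: [-0.1, 0.3, -0.3]
width: 0.995
grip_force: 0.0
t 16.05 p [ 432.7 -104.   127.1] yaw -5.12 F [-0.1  0.3 -0.3] w 85.0 g 0.0
T [-11.1, 55.3, 2.2] dr [0.0014, -0.0017, -0.0125]
```

```bash
python3 -m jog '[{"translation":[-6,30,2],"dr":[0,0,-0.012]},{"translation":[-11,55,2],"dr":[0,0,-0.012]},{"translation":[-11,55,2],"dr":[0,0,-0.012]}]' 45
python3 go.py 416.8,-158.1,54,-4.4
```

```text
time_s: 16.45
ee_pos: [0.4188, -0.1568, 0.125]
orientation: [3.138, -0.122, 0.002]
force: [0.1, -0.5, -0.3]
width: 0.533
grip_force: 0.0
t 16.45 p [ 418.8 -156.8  125. ] yaw -4.47 F [ 0.1 -0.5 -0.3] w 45.5 g 0.0
T [-2.0, 1.4, 71.0] dr [0.001, -0.001, -0.0011]
```

```bash
python3 -m jog '[{"translation":[-1,1,30],"dr":[0,0,0]},{"translation":[-1,1,55],"dr":[0,0,0]},{"translation":[-1,1,67],"dr":[0,0,0]},{"translation":[-1,1,72],"dr":[0,0,0]},{"translation":[-1,1,72],"dr":[0,0,0]}]'
python3 go.py 416.8,-158.1,52,-4.4
python3 -m jog '[{"translation":[0,0,0],"dr":[0,0,0]},{"translation":[0,0,0],"dr":[0,0,0]},{"translation":[0,0,0],"dr":[0,0,0]},{"translation":[0,0,0],"dr":[0,0,0]},{"translation":[0,0,0],"dr":[0,0,0]}]' 0 70
python3 go.py 416.8,-158.1,125,-4.4
```

```text
time_s: 16.95
ee_pos: [0.4177, -0.1558, 0.0527]
orientation: [-3.139, 0.116, 0.001]
force: [-0.4, 0.2, 0.3]
width: 0.524
grip_force: 0.0
t 16.95 p [ 417.7 -155.8   52.7] yaw -4.23 F [-0.4  0.2  0.3] w 44.8 g 0.0
T [-0.7, 2.4, 0.7] dr [-0.0003, 0.0004, 0.0029]
time_s: 17.45
ee_pos: [0.4184, -0.1569, 0.054]
orientation: [3.138, -0.117, 0.003]
force: [-0.7, -0.2, 6.5]
width: 0.147
grip_force: 69.1
t 17.45 p [ 418.4 -156.9   54. ] yaw -4.27 F [-0.7 -0.2  6.5] w 12.6 g 69.1
T [-1.3, 1.4, -71.0] dr [0.0012, -0.0022, 0.0023]
```

```bash
cat > kerf.py <<'E'
from h import *
import sys
def kerf(c,pts,axis,z=.012):
    "sub-pixel dark line along predicted px path; axis=search direction 0:u 1:v"
    g=cv2.cvtColor(c["color"],cv2.COLOR_RGB2GRAY).astype(float);out=[]
    for u,v in pts:
        i=int(round(v if axis==0 else u));m=int(round(u if axis==0 else v));k=np.arange(m-4,m+5)
        p=g[i,k] if axis==0 else g[k,i]
        w=np.clip(np.median(p)-5-p,0,None)
        if w.sum()<10: continue
        x=(w*k).sum()/w.sum();out.append(ray(c,(x,i) if axis==0 else (i,x),z))
    return np.array(out)
def line(P):
    a=np.polyfit(P[:,0],P[:,1],1);r=P[:,1]-np.polyval(a,P[:,0]);ok=abs(r)<2*r.std()+1e-4
    a=np.polyfit(P[ok,0],P[ok,1],1);return np.degrees(np.arctan(a[0])),np.polyval(a,.6193),r.std(),ok.sum()
if __name__=="__main__":
    t,s=pickle.load(open(sys.argv[1],"rb"))
    W=[[.6193+d*np.cos(.1345),-.0105-d*np.sin(.1345),.012] for d in np.linspace(-.085,-.015,25)]
    for n,c,ax in(("top",t,0),("side",s,1)):
        print(n,line(kerf(c,proj(c,W),ax)))
E
python3 kerf.py p3.pkl; python3 kerf.py p2.pkl
```

```text
top (np.float64(-8.003501994353817), np.float64(-0.009935652708287293), np.float64(0.00025451637490340534), np.int64(25))
side (np.float64(-7.546794537863552), np.float64(-0.011883169896723597), np.float64(0.0007672609210733496), np.int64(25))
top (np.float64(-8.044328569586755), np.float64(-0.009979764707066574), np.float64(0.0002545409455528189), np.int64(25))
side (np.float64(-7.554511139789524), np.float64(-0.01188911638425677), np.float64(0.000771341368663609), np.int64(25))
```

```bash
python3 -m jog '[{"translation":[0,0,-20],"dr":[0,0,0]},{"translation":[0,0,-50],"dr":[0,0,0]},{"translation":[0,0,-80],"dr":[0,0,0]},{"translation":[0,0,-80],"dr":[0,0,0]},{"translation":[0,0,-80],"dr":[0,0,0]}]'
python3 go.py 648,1.7,134,-7.7
```

```text
time_s: 17.95
ee_pos: [0.4172, -0.156, 0.1325]
orientation: [-3.139, 0.117, -0.0]
force: [-0.6, 0.4, -2.5]
width: 0.15
grip_force: 69.0
t 17.95 p [ 417.2 -156.   132.5] yaw -4.26 F [-0.6  0.4 -2.5] w 12.8 g 69.0
T [218.5, -174.4, -1.5] dr [-0.0, -0.0001, 0.0601]
```

```bash
python3 -m jog '[{"translation":[40,-32,-5],"dr":[0,0,0.01]},{"translation":[78,-62,-5],"dr":[0,0,0.025]},{"translation":[116,-92,-5],"dr":[0,0,0.04]},{"translation":[154,-122,-5],"dr":[0,0,0.055]},{"translation":[186,-148,-5],"dr":[0,0,0.062]},{"translation":[210,-168,-5],"dr":[0,0,0.062]},{"translation":[218,-174,-5],"dr":[0,0,0.062]},{"translation":[218,-174,-5],"dr":[0,0,0.062]}]'
python3 -m jog '[{"translation":[0,0,0],"dr":[0,0,0]},{"translation":[0,0,0],"dr":[0,0,0]}]'
python3 go.py 651.4,3.4,110,-7.8 
python3 - <<'E'
from h import *
from cell import capture
t=capture("top");s=capture("side");pickle.dump((t,s),open("p4.pkl","wb"))
a=t["color"][135:215,190:330,::-1];b=s["color"][130:250,220:330,::-1]
a=cv2.resize(a,None,fx=2.,fy=2.,interpolation=2);b=cv2.resize(b,None,fx=5,fy=5,interpolation=2)
im=np.zeros((600,790,3),np.uint8);im[:600,:550]=b;im[:160,551:790]=a[:,:239];cv2.imwrite("pics/m4.png",im)
E
```

```text
time_s: 18.75
ee_pos: [0.647, 0.0019, 0.1351]
orientation: [-3.134, 0.212, 0.006]
force: [-0.4, -0.3, -1.5]
width: 0.146
grip_force: 69.0
time_s: 18.95
ee_pos: [0.6464, 0.0003, 0.1369]
orientation: [-3.134, 0.216, 0.003]
force: [0.2, -1.5, -2.1]
width: 0.147
grip_force: 69.0
t 18.95 p [6.464e+02 3.000e-01 1.369e+02] yaw -7.87 F [ 0.2 -1.5 -2.1] w 12.6 g 69.0
T [4.6, -3.7, 26.9] dr [0.0001, 0.002, -0.0013]
```

View pics/m4.png

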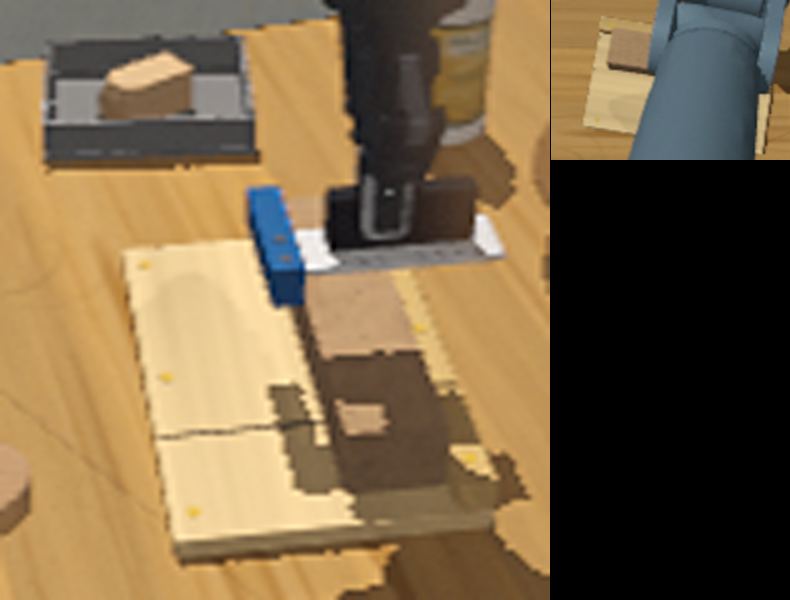

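The side view shows the square hanging level, stock at (275,245) and blade tip at (503,248), just above the blank. I'll measure it against the kerf in the same camera.

```bash
python3 - <<'E'
from h import *
t,s=pickle.load(open("p4.pkl","rb"))
N=lambda a:(np.array(a)+.5)/5-.5+np.array((220,130))
L=[(-18,80,6),(0,80,6),(0,0,6),(-18,0,6),(100,0,5),(100,36,5),(100,0,0)];P=N([(248,191),(275,187),(302,265),(277,275),(503,247),(491,217),(503,255)])
for z in(.105,.107,.109):
    p,r=fit([(s,L,P)],z,[.61,-.01,-.13]);print(z,p.round(4),np.degrees(p[2]).round(2),r.round(1).tolist())
    d=np.array([.9907,-.1357]);n=np.array([.1357,.9907]);v=p[:2]-[.6193,-.0119]
    print("rel kerf: along",v@d,"left",v@n, "TCP local", (np.array([.6464,.0003])-p[:2])@d,(np.array([.6464,.0003])-p[:2])@n)
E
python3 go.py 651.4,3.4,110,-7.8 651.4,3.4,87,-7.8
```

```text
0.105 [ 0.6057 -0.0119 -0.1057] -6.06 [[-0.9, -0.6], [0.4, -0.4], [1.5, 0.8], [-0.7, -0.4], [0.5, 0.7], [-1.3, -1.0], [0.3, 0.7]]
rel kerf: along -0.013433813198366791 left -0.0018319648801466523 TCP local 0.0386262431983668 0.017595974880146654
0.107 [ 0.6046 -0.0147 -0.1064] -6.09 [[-1.0, -0.6], [0.3, -0.5], [1.4, 0.8], [-0.8, -0.4], [0.6, 0.7], [-1.2, -1.0], [0.4, 0.7]]
rel kerf: along -0.0142026101455219 left -0.004738003715501207 TCP local 0.03939504014552191 0.02050201371550121
0.109 [ 0.6034 -0.0174 -0.1071] -6.13 [[-1.1, -0.7], [0.3, -0.5], [1.4, 0.9], [-0.9, -0.4], [0.7, 0.7], [-1.1, -1.0], [0.5, 0.8]]
rel kerf: along -0.014969393405935526 left -0.0076407503756634135 TCP local 0.04016182340593554 0.023404760375663417
t 19.05 p [6.469e+02 3.000e-01 1.376e+02] yaw -7.87 F [ 0.3  0.2 -1.9] w 12.5 g 69.0
T [4.0, -3.6, 27.6] dr [0.0001, 0.0006, -0.0013]
T [4.1, -3.7, 50.6] dr [0.0001, 0.0006, -0.0013]
```

```bash
python3 -m jog '[{"translation":[3,-3,10],"dr":[0,0,0]},{"translation":[3,-3,25],"dr":[0,0,0]},{"translation":[3,-3,38],"dr":[0,0,0]},{"translation":[3,-3.3,46],"dr":[0,0,0]},{"translation":[3,-3.3,50],"dr":[0,0,0]},{"translation":[3,-3.3,51],"dr":[0,0,0]},{"translation":[3,-3.3,51],"dr":[0,0,0]}]'
python3 go.py 658,2.1,83,-7.8
```

```text
time_s: 19.75
ee_pos: [0.6514, 0.004, 0.087]
orientation: [3.134, -0.214, 0.001]
force: [-0.4, 0.6, -1.9]
width: 0.146
grip_force: 69.0
t 19.75 p [651.4   4.   87. ] yaw -7.81 F [-0.4  0.6 -1.9] w 12.4 g 69.0
T [6.8, 0.9, 4.0] dr [0.0, -0.0005, -0.0001]
```

Advance toward the blank until the stock makes contact.

```bash
python3 -m jog '[{"translation":[2,0.5,1],"dr":[0,0,0]},{"translation":[4,0.9,2],"dr":[0,0,0]},{"translation":[5,0.9,2],"dr":[0,0,0]},{"translation":[5,0.9,2],"dr":[0,0,0]}]'
python3 go.py 658,2.1,83,-7.8
python3 -m jog '[{"translation":[1,0,0],"dr":[0,0,0]},{"translation":[2,0,0],"dr":[0,0,0]},{"translation":[2,0,0],"dr":[0,0,0]}]'
python3 go.py 658,2.1,83,-7.8
```

```text
time_s: 20.15
ee_pos: [0.6563, 0.0023, 0.085]
orientation: [3.134, -0.214, 0.001]
force: [-0.0, -0.7, -1.5]
width: 0.147
grip_force: 69.0
t 20.15 p [656.3   2.3  85. ] yaw -7.81 F [-0.  -0.7 -1.5] w 12.5 g 69.0
T [1.8, 0.0, 2.0] dr [0.0, -0.0004, -0.0001]
time_s: 20.45
ee_pos: [0.6576, 0.0022, 0.0846]
orientation: [-3.134, 0.214, 0.002]
force: [-2.2, 1.4, -0.9]
width: 0.149
grip_force: 69.1
t 20.45 p [657.6   2.2  84.6] yaw -7.8 F [-2.2  1.4 -0.9] w 12.7 g 69.1
T [0.5, 0.1, 1.6] dr [0.0, 0.0014, -0.0]
```

```bash
python3 -m jog '[{"translation":[1,0,1],"dr":[0,0,0]},{"translation":[2,0,1.5],"dr":[0,0,0]},{"translation":[2,0,2],"dr":[0,0,0]},{"translation":[2,0,2],"dr":[0,0,0]}]'
python3 go.py 658,2.1,83,-7.8
```

```text
time_s: 20.85
ee_pos: [0.658, 0.0022, 0.0828]
orientation: [-3.134, 0.214, 0.01]
force: [-8.6, 0.8, 5.9]
width: 0.145
grip_force: 70.3
t 20.85 p [658.    2.2  82.8] yaw -7.8 F [-8.6  0.8  5.9] w 12.4 g 70.3
T [-0.0, 0.1, -0.2] dr [0.0001, 0.0063, 0.0001]
```

```bash
python3 -m jog '[{"translation":[0,0,0],"dr":[0,0,0]},{"translation":[0,0,0],"dr":[0,0,0]},{"translation":[0,0,0],"dr":[0,0,0]},{"translation":[0,0,-10],"dr":[0,0,0]},{"translation":[0,0,-40],"dr":[0,0,0]},{"translation":[0,0,-70],"dr":[0,0,0]},{"translation":[0,0,-80],"dr":[0,0,0]},{"translation":[0,0,-80],"dr":[0,0,0]}]' 40
python3 -m jog '[{"translation":[-50,-20,0],"dr":[0,0,0]},{"translation":[-100,50,0],"dr":[0,0,0]},{"translation":[-150,100,0],"dr":[0,0,0]},{"translation":[-185,150,0],"dr":[0,0,0]},{"translation":[-185,200,0],"dr":[0,0,0]},{"translation":[-185,240,0],"dr":[0,0,0]},{"translation":[-185,260,0],"dr":[0,0,0]},{"translation":[-185,260,0],"dr":[0,0,0]}]'
python3 go.py
python3 - <<'E'
from h import *
from cell import capture
t=capture("top");s=capture("side");pickle.dump((t,s),open("p5.pkl","wb"))
a=t["color"][138:218,205:315,::-1];b=s["color"][150:250,230:330,::-1]
a=cv2.resize(a,None,fx=4.8,fy=4.8,interpolation=2);b=cv2.resize(b,None,fx=2.6,fy=2.6,interpolation=2)
im=np.zeros((600,790,3),np.uint8);im[:384,:528]=a;im[:260,530:790]=b;cv2.imwrite("pics/m5.png",im)
E
```

```text
time_s: 21.65
ee_pos: [0.6614, 0.0017, 0.1655]
orientation: [3.134, -0.214, 0.008]
force: [0.4, 0.8, -0.2]
width: 0.466
grip_force: 0.0
time_s: 22.45
ee_pos: [0.4393, -0.2333, 0.1615]
orientation: [-3.133, 0.22, 0.003]
force: [0.2, -1.1, -0.5]
width: 0.469
grip_force: 0.0
t 22.45 p [ 439.3 -233.3  161.5] yaw -8.02 F [ 0.2 -1.1 -0.5] w 40.1 g 0.0
```

View pics/m5.png

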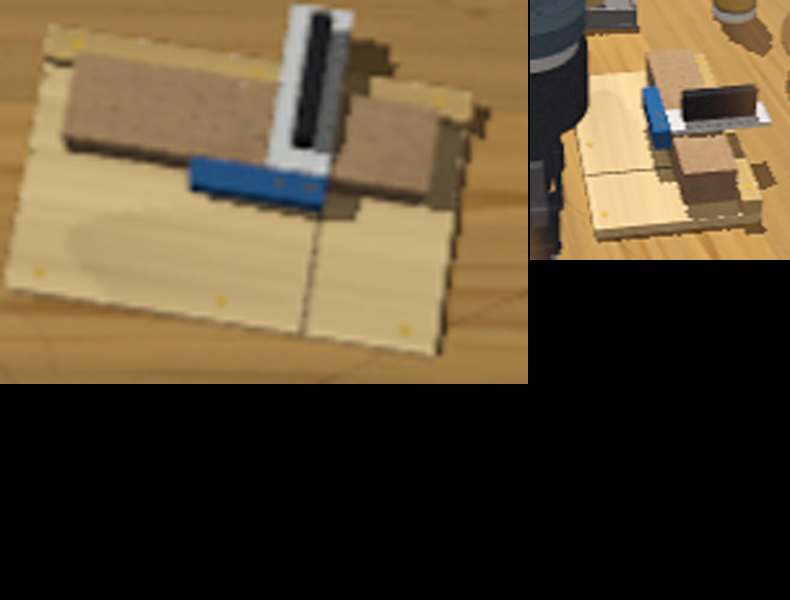

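The top view shows the square seated across the blank with its stock against the near face. Its right corner (323,207) is close to the kerf at (318,215). I'll measure the offset.

```bash
cat > f5.py <<'E'
from h import *
from kerf import kerf,line
import sys
t,s=pickle.load(open(sys.argv[1],"rb"))
N=lambda a:(np.array(a)+.5)/4.8-.5+np.array((205,138))
L=[(100,36,5),(100,0,5),(-18,0,6),(-18,80,6),(0,80,6)]
p,r=fit([(t,L,N([(291,5),(354,13),(323,207),(190,191),(191,158)]))],.0526,[.62,-.01,-.13]);print(p.round(4),np.degrees(p[2]).round(2),r.round(1).tolist())
W=[[.6193+d*np.cos(.1345),-.0105-d*np.sin(.1345),.012] for d in np.linspace(-.085,-.035,20)]
k=line(kerf(t,proj(t,W),0));print("kerf top",k)
print("origin left of kerf mm",1e3*(p[1]-(k[1]+np.tan(np.radians(-7.8))*(p[0]-.6193))))
# blue right end: sub-pixel crossing in rows
im=t["color"].astype(float);B=im[:,:,2]-im[:,:,0];S=int(N([(0,180)])[0][1])
for v in range(S-3,S+6):
    x=np.arange(255,285);row=B[v,255:285]; hi=np.median(np.sort(row)[-8:]);bg=np.median(np.sort(row)[:8]);
    if hi<40: continue
    i=np.where(row>(hi+bg)/2)[0][-1];f=(row[i]-(hi+bg)/2)/(row[i]-row[i+1]);w=ray(t,(x[i]+f,v),.0586)
    print(v,round(x[i]+f,2),w.round(4),"left of kerf",round(1e3*(w[1]-(k[1]+np.tan(np.radians(-7.8))*(w[0]-.6193))),2),row[max(0,i-2):i+4].astype(int))
E
python3 f5.py p5.pkl
```

```text
[ 0.6154 -0.0104 -0.1227] -7.03 [[0.0, 0.2], [-0.5, 0.3], [0.5, 0.1], [-0.4, -0.6], [0.3, 0.0]]
kerf top (np.float64(-8.06341377562032), np.float64(-0.009996165172449195), np.float64(0.00022741019531611476), np.int64(20))
origin left of kerf mm -0.9341028779196024
173 267.4 [0.6195 0.0059 0.0586] left of kerf 15.93 [27 17 10  5  1  0]
174 271.93 [ 0.6169 -0.0067  0.0586] left of kerf 2.96 [ 45  42  28  14   2 -52]
175 272.85 [ 0.6141 -0.0093  0.0586] left of kerf 0.01 [ 93  91  63   8 -35 -44]
176 272.64 [ 0.6112 -0.0087  0.0586] left of kerf 0.15 [ 46  82  66   3 -27 -25]
177 272.42 [ 0.6084 -0.0081  0.0586] left of kerf 0.35 [ 44  86  62  -9 -25 -25]
178 272.07 [ 0.6055 -0.0072  0.0586] left of kerf 0.9 [ 80  94  37 -26 -34 -32]
179 272.1 [ 0.6027 -0.0073  0.0586] left of kerf 0.41 [ 94  96  29 -34 -41 -40]
180 272.23 [ 0.5998 -0.0077  0.0586] left of kerf -0.38 [ 64  68   5 -39 -42 -42]
```

```bash
python3 - <<'E'
from h import *
for fn in("p2.pkl","p3.pkl","p5.pkl"):
    t,s=pickle.load(open(fn,"rb"));g=cv2.cvtColor(t["color"],cv2.COLOR_RGB2GRAY).astype(float)
    c,q=np.cos(-.136),np.sin(-.136);b=np.array([.6262,.0380])
    Wd=lambda x,y,z:[b[0]+(c*x-q*y)/1e3,b[1]+(q*x+c*y)/1e3,z/1e3]
    def edge(f,v,z,sgn=0):  # strongest gradient along board-local line f(a)
        a=np.arange(-9,9.01,.25);P=proj(t,[Wd(*f(x),z) for x in a]).astype(np.float32)
        I=cv2.remap(g.astype(np.float32),P[:,0].reshape(1,-1),P[:,1].reshape(1,-1),cv2.INTER_LINEAR).ravel()
        d=np.gradient(cv2.GaussianBlur(I.reshape(1,-1),(0,0),3).ravel());w=np.where(abs(d)>.6*abs(d).max(),abs(d),0);return (a*w).sum()/w.sum()
    far=[round(edge(lambda x:(50+x,y),0,52.6),2) for y in(95,75,55,35,15,-80,-95)]
    fen=[round(edge(lambda x:(70+x,y),0,30),2) for y in(95,75,55,35,15,-80,-95)]
    print(fn,"far edge",far,"fence far",fen,"ends L,R",[round(edge(lambda x:(x0,y+x),0,52.6),2) for y in(108.5,-108.5) for x0 in(15,25,35)],
     "board L,R",[round(edge(lambda x:(x0,y+x),0,12),2) for y in(130,-130) for x0 in(-70,-50,-30)])
E
```

```text
p2.pkl far edge [np.float64(-2.0), np.float64(-1.65), np.float64(-1.84), np.float64(-1.47), np.float64(-1.78), np.float64(-0.86), np.float64(-0.08)] fence far [np.float64(0.23), np.float64(0.51), np.float64(-0.75), np.float64(-1.0), np.float64(0.33), np.float64(-2.0), np.float64(0.14)] ends L,R [np.float64(0.69), np.float64(0.41), np.float64(0.16), np.float64(0.71), np.float64(1.42), np.float64(0.38)] board L,R [np.float64(1.3), np.float64(2.02), np.float64(2.32), np.float64(1.65), np.float64(2.32), np.float64(0.85)]
p3.pkl far edge [np.float64(0.1), np.float64(-0.23), np.float64(-0.27), np.float64(0.25), np.float64(-1.35), np.float64(-0.87), np.float64(-0.07)] fence far [np.float64(0.23), np.float64(0.51), np.float64(-0.64), np.float64(-0.97), np.float64(0.54), np.float64(-2.0), np.float64(0.13)] ends L,R [np.float64(0.56), np.float64(0.5), np.float64(0.06), np.float64(0.72), np.float64(1.47), np.float64(0.35)] board L,R [np.float64(1.3), np.float64(1.92), np.float64(2.42), np.float64(1.64), np.float64(2.31), np.float64(0.85)]
p5.pkl far edge [np.float64(0.32), np.float64(-0.23), np.float64(-0.57), np.float64(0.45), np.float64(-1.77), np.float64(-0.86), np.float64(0.05)] fence far [np.float64(0.22), np.float64(0.51), np.float64(-0.5), np.float64(-0.93), np.float64(0.65), np.float64(-1.78), np.float64(0.14)] ends L,R [np.float64(0.76), np.float64(0.55), np.float64(0.06), np.float64(1.03), np.float64(1.42), np.float64(0.31)] board L,R [np.float64(1.3), np.float64(2.02), np.float64(2.31), np.float64(1.65), np.float64(2.3), np.float64(0.85)]
```

The blank is flush with the fence and about 1 mm off centre, and the sawing edge is within about 0.5 mm of the kerf. Nothing is touching the gripper, so I'm handing it in.

```bash
python3 -c "
from cell import sign_off
print(sign_off())"
```

```text
the job is handed in; nothing more can be done
None
```

The job is handed in after about 22.5 s: the offcut is in the tray, the blank is flush on the fence and about 1 mm right of centre, and the square's stock is against its near face with the sawing edge within about 0.5 mm of the kerf by camera; the palm chisels and disc were left alone and everything is released.

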